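Load the curing slide and push it home

TASK

Set the black lacquer box with the two pink flowers squarely on the white pad of the grey carriage, with its long side pointing along the runway, and let go of it. Then push the loaded carriage along the runway until it is fully home against the end block, pushing at the brass plate in the middle: it is a wide carriage between felt-lined rails and jams if pushed off-centre. The box must still stand on the pad when you are finished.

Things in the scene. Friction and masses are not known exactly. Their poses are not given: they have to be found in the camera images.
- flower_box: Loose closed lacquer box, black, thin brass seam, two pink flowers on the lid; 70 mm long (x), 50 wide (y), 32 high, 0.15 kg. Origin: centre of underside, z up. Two boxes of equal size lie 110 to 230 mm from it (centres), not wanted: black with gold diamond and lines; dark red with a white flower. The three swap places.
- carriage: Loose grey plate in the runway, 104 mm along it (x -58 to +46), 236 across (y), 10 thick, 0.5 kg; 3 mm play to each rail. Origin: underside, below the centre of its white pad (84 x 64 mm, top at z = 12), where the box goes; x points to the end block. Upright push bar along the rear edge: x -58 to -46, 200 long across, top at z = 46.
- push_plate (a point): Centre of the rear face of the brass plate on the middle of the carriage's push bar; at x = -64, y = 0, z = 30 mm from the carriage origin, same axes. Plate 30 mm wide across, 30 high; a brass inlay on top of the bar marks the middle too. 3 to 5 N here move the carriage; pushed within 20 mm of the middle it runs freely, some 40 to 70 mm off it cocks and wedges in the felt.
- way: Fixed wooden runway, 360 mm long (x), 270 wide (y). Origin: centre of underside, on the table. Floor at z = 12 mm; side rails with metal lips (inner edges y = +-111, tops z = 30) hold the carriage in. Rear end (-x, nearest the robot) open. End block with yellow strip at +x: face at x = 160, top z = 60. Carriage home: its origin at x = 114, y = 0, z = 12.
There are look-alikes about, which are no part of the job. Leave any purple look-alike of the flower_box alone.

How it is judged (in metres and radians):
On the way:
1. the flower box stands on the carriage's pad, let go, while the carriage is still well short of the end block (horizontal distance between flower_box and carriage below 0.018 m and z of flower_box in the frame of carriage below 0.016 m and contact force between the fingers and flower_box below 0.1 N and x of carriage in the frame of way below 0.08 m), for 0.2 s.
At the end, for the whole second after the job is handed in: The carriage is home: within 10 mm of the end block (origin beyond x = 104 mm on the runway) and lying flat in it. The flower box stands upright and flat on the pad, its centre within 20 mm of the pad's centre and its long side within 12 degrees of the runway direction, all at rest (x of carriage in the frame of way above 0.104 m and z of carriage in the frame of way below 0.018 m and horizontal distance between flower_box and carriage below 0.02 m and z of flower_box in the frame of carriage between 0.008 and 0.016 m and angle between flower_box's own z axis and vertical below 0.1 rad and angle between the x axis of flower_box and the x axis of carriage, either way round below 0.21 rad and linear speed of each of flower_box, carriage below 0.02 m/s); the robot touches nothing.
It also fails if it takes over 64 s, if anything falls off the work surface, if the arm or the gripper's body presses on something with over 40 N, if the wrist force passes 120 N, or if a joint passes its speed limit or range.

ROBOT

A 7-joint arm with a two-finger parallel gripper is mounted at the origin on the work surface. World frame = base frame: x ahead of the robot, y to its left, z up, the work surface at z = 0. Lengths are in mm, angles in rad, forces in N, time in s.
With the tool pointing down it reaches from about 425 to 925 mm from the base axis. Payload 6.8 kg.
Tool frame: the origin (TCP) lies at the very end of the fingers, on their centre line; the grasp point (between the pads) lies 19 mm behind it; z points along the fingers, y is the line along which they close (so a half turn about z gives the same grasp; the last joint's range is limited). The gripper opens to 88 mm and grips with 3 to 60 N. Pads are 20 mm wide; open, the fingers measure 115 mm over their backs; the gripper's body (75 mm by 178 mm) begins 61 mm behind the grasp point.
Start: joints at [-1.44, 0.477, 0.022, 1.555, -0.011, 1.109, -0.083], TCP at [159.657, 655.864, 222.664] pointing down, gripper open.
Joint ranges: [-2.96, 2.96], [-0.34, 2.1], [-1.41, 1.46], [0.24, 2.44], [-1.37, 4.51], [0.17, 1.92], [-2.96, 2.96]. Speed limits (rad/s): [2.39, 2.39, 3.14, 3.14, 3.14, 3.14, 3.14].

INTERFACE

Orientations are given as a 3x3 rotation matrix whose columns are the frame's x, y, z axes.
In Python, from plant import readout, imaging, arm gives the robot as it stands.
- The arm moves only by the tool arm_command, never from a script. Its argument "motion" is text: rows parted by semicolons, each of 7 numbers parted by spaces: the shift along the world's x, y, z in units of 25 mm (1.0 is 25 mm), then the turn, a rotation vector about the world's x, y, z in units of 6 degrees (1.0 is 6 degrees), then the closure, from 0 (fully open) to 1 (shut). In form: dx dy dz ax ay az gripper; .... A call has exactly 10 rows; each row shifts and turns the commanded pose from where the row before left it; what a row does not reach is not made up. A row lasts 1/12 s, in which the tool goes at most 41.7 mm and 7.16 degrees, less where a joint would pass 70% of its speed; a pose out of reach is approached as far as the arm can. A call is refused whole if a number of a shift passes 1 or a number of a turn 1, either way. A call with a gripper value outside its range is refused whole. The fingers move at their own pace and stop on an object; the grip force is fixed at half the most. Time passes only in rows, so rows that do not move let the fingers close, or fill a call up. It gives the time, the measured TCP pose, the force, the opening and the grip force at its end, in the units of the state.
- readout.read_state(): the state, without advancing time (a new reading comes with each control period).
- imaging.snapshot(name): name is "scene" or "top" or "wrist"; returns a dict with "pixels" (420x560x3 uint8, red, green, blue), "z_map" (420x560 float32, mm along the optical axis (not along the pixel's ray), 0 where there is no reading), "intrinsics" (3x3 intrinsics, pixels), "k1" (the pictures are not rectified: a ray, as slopes to the right and down, at radius r is drawn at 1 + k1 r^2 times it, then the intrinsics apply), "rvec" (rotation vector, rad) and "tvec" (3), from world to camera coordinates, as OpenCV has them; the wrist camera has in their place "hand_eye" (4x4, takes a point from camera to tool coordinates, whose origin is the TCP and whose axes are the flange's). Camera axes: x right, y down, z forward; pixel columns grow to the right and rows downward; lengths in mm; the calibration is good to about 2 mm. A picture is of the moment at which its call begins: read the wrist's pose just before it.
- arm.sign_off(): hands the job in; it is judged then, once.
The state is a dict: "clock": time; "joint_pos": joint angles; "qd": joint speeds; "joint_efforts": joint torques, N m; "position": TCP position; "tool_rot": TCP orientation; "contact_force": force on the tool from outside, world axes, zero at the start; "wrist_torque": the same for the moment, N m; "gripper_width": opening from 0.0 (shut) to 1.0 (fully open); "grasp_force": force on a finger pad.
Only numpy, scipy, OpenCV 4.12 (cv2) and the standard library are available. Lean on these libraries where they do the work, as an engineer would, in place of code of your own. Each camera call takes 0.05 s, during which the arm holds its last target. There are 200 camera calls.

## Working session

There is one attempt and no reset: what is moved stays moved. The work goes in short steps, Python scripts to look and compute and a tool call to move; the robot and the scene stay as the last step left them, time stands still between calls to the robot, and variables do not carry over. Pictures are saved under pics/ and viewed, at most 10 in all, crops included, and the job is handed in when it is done.

Besides the shell and the picture viewer there is one more tool, called as name(argument=value, ...) on one line, values as JSON. arm_command: Moves the arm, as the interface text tells. Its arguments: {"type":"object","properties":{"motion":{"type":"string"}},"required":["motion"]}

```bash
mkdir -p pics; cat > h.py <<'E'
import numpy as np, cv2
from plant import readout, imaging, arm
def snap(n,f):
    s=readout.read_state(); d=imaging.snapshot(n); d["st"]=s
    cv2.imwrite("pics/"+f+".png",d["pixels"][:,:,::-1]); np.save("pics/"+f+".npy",d,allow_pickle=True); return d
def load(f): return np.load("pics/"+f+".npy",allow_pickle=True).item()
def ray(d,u,v):
    p=cv2.undistortPoints(np.array([[[u,v]]],float),d["intrinsics"],np.array([d["k1"],0,0,0,0.]))[0,0]
    if "rvec" in d:
        R=cv2.Rodrigues(np.array(d["rvec"],float))[0].T; o=-R@np.array(d["tvec"],float).ravel()
    else:
        T=np.array(d["hand_eye"]); W=np.array(d["st"]["tool_rot"]).reshape(3,3)
        R=W@T[:3,:3]; o=W@T[:3,3]+np.array(d["st"]["position"])
    return o,R@np.r_[p,1]
def atz(d,u,v,z):
    o,r=ray(d,u,v); return o+r*(z-o[2])/r[2]
def dep(d,u,v):
    o,r=ray(d,u,v); return o+r*d["z_map"][int(round(v)),int(round(u))]
E
python3 - <<'E'
from h import *
a=snap("top","top0");b=snap("scene","sc0")
print(readout.read_state())
E
```

```text
{'clock': 0.1, 'joint_pos': array([-1.4401003 ,  0.47770773,  0.02231741,  1.55627726, -0.01150165,
        1.10929942, -0.08305811]), 'qd': array([-1.44902769e-03, -6.13815577e-04,  4.03853726e-04, -9.99175477e-04,
       -7.78521010e-05,  1.21460365e-05,  1.53277672e-03]), 'joint_efforts': array([ 4.22934332e-03, -5.84090245e+01,  1.53965045e+00, -2.73314613e+01,
       -5.42830664e-02,  1.31109013e-02,  6.02276032e-05]), 'position': array([159.53164533, 655.35373746, 221.81676942]), 'tool_rot': array([[-9.71643428e-01,  2.36450786e-01, -2.72777815e-04],
       [ 2.36450923e-01,  9.71642213e-01, -1.54013049e-03],
       [-9.91226246e-05, -1.56095623e-03, -9.99998777e-01]]), 'contact_force': array([-0.01298886, -0.52411543,  0.6734284 ]), 'wrist_torque': array([ 0.00392782, -0.01408975, -0.02762885]), 'grasp_force': 0.0, 'gripper_width': 1.002851989125526}
```

View pics/top0.png

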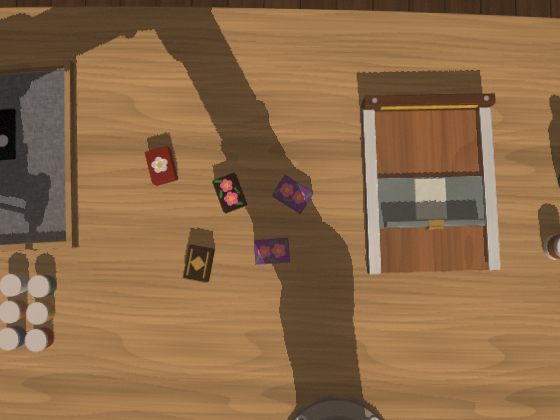

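View pics/sc0.png

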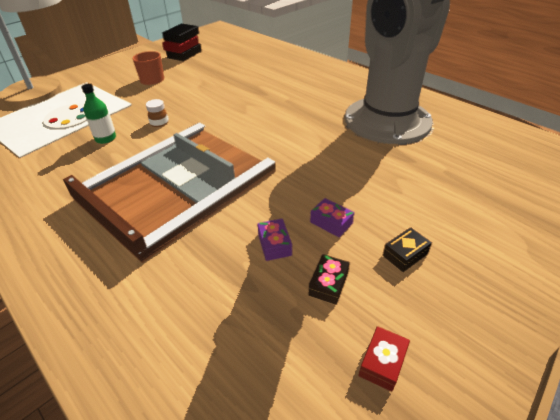

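Candidates in the top view are:
- Black box with two pink flowers at (230,193), which matches the description.
- Purple look-alikes at (293,194) and (272,251).
- Black box with gold diamond at (199,263).
- Red box with white flower at (161,166).

The carriage pad is near (430,198) and the brass inlay near (436,224). The end block is at the top of the image, near row 103. Next is a close crop of the box and the carriage.

```bash
python3 - <<'E'
from h import *
d=load("top0"); im=d["pixels"][:,:,::-1]
a=cv2.resize(im[160:230,195:265],(390,390),interpolation=cv2.INTER_CUBIC)
b=cv2.resize(im[85:280,355:505],(400,520),interpolation=cv2.INTER_CUBIC)
c=np.zeros((520,800,3),np.uint8); c[:390,:390]=a; c[:,400:]=b
cv2.imwrite("pics/c1.png",c)
E
```

```text
(no output)
```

View pics/c1.png

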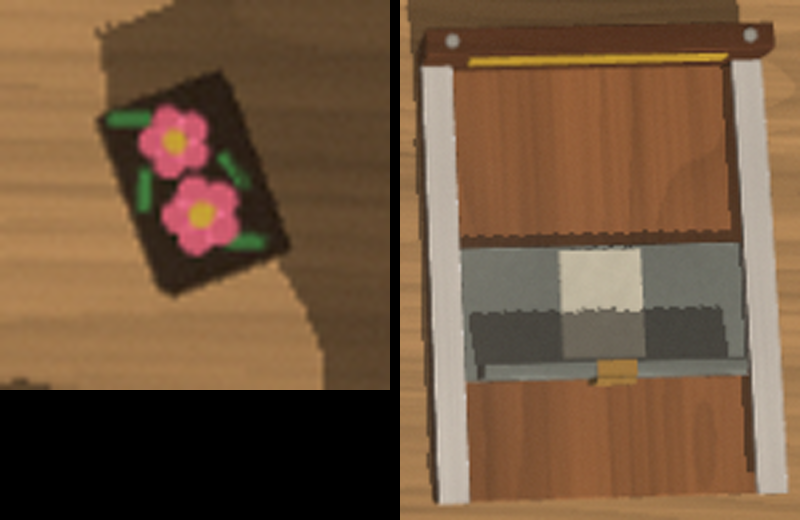

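```bash
python3 - <<'E'
from h import *
d=load("top0")
s=70/390
B=[atz(d,195+(u+.5)*s-.5,160+(v+.5)*s-.5,32) for u,v in [(98,119),(221,71),(290,246),(172,297)]]
print("box",np.round(B,0)[:,:2].tolist(),np.mean(B,0))
print("sides",[round(np.linalg.norm(B[i]-B[(i+1)%4])) for i in range(4)])
l=(B[0]+B[1]-B[2]-B[3]);print("long dir deg",np.degrees(np.arctan2(l[1],l[0])),"dep",dep(d,228,193))
w=B[1]-B[0]; w2=B[2]-B[3]; print("short dir",np.degrees(np.arctan2(w[1],w[0])),np.degrees(np.arctan2(w2[1],w2[0])))
t=150/400
f=lambda u,v,z: atz(d,355+(u-400+.5)*t-.5,85+(v+.5)*t-.5,z)
P=[f(u,v,24) for u,v in [(559,250),(641,250),(645,358),(562,358)]]
print("pad",np.round(P)[:,:2].tolist(),np.mean(P,0))
for n,a,b,z in [("Lout",(421,67),(440,503),30),("Lin",(453,66),(469,502),30),("Rin",(732,62),(757,492),30),("Rout",(760,60),(787,490),30),("strip",(728,58),(468,65),60),("bar",(490,378),(747,375),58)]:
    A,C=f(*a,z),f(*b,z); l=A-C; print(n,np.round(A,1),np.round(C,1),np.degrees(np.arctan2(l[1],l[0])))
print("inlay",f(598,366,58),f(637,366,58), "frontedge", f(463,250,22),f(738,244,22))
for u,v in [(430,195),(430,130),(436,224),(370,150),(395,205)]: print(u,v,dep(d,u,v))
E
```

```text
box [[555.0, 269.0], [574.0, 224.0], [509.0, 196.0], [490.0, 239.0]] [531.95204648 232.00692113  32.        ]
sides [49, 70, 47, 72]
long dir deg 23.911835814378428 dep [530.27067277 234.7979026   35.73668275]
short dir -67.14596118629329 -65.11108310606724
pad [[571.0, -149.0], [573.0, -213.0], [489.0, -216.0], [487.0, -151.0]] [ 530.18997353 -182.29426239   24.        ]
Lout [712.3 -38.8  30. ] [374.1 -57.6  30. ] 3.1693689628098802
Lin [713.8 -63.9  30. ] [375.4 -79.7  30. ] 2.6648354703597437
Rin [ 723.8 -284.7   30. ] [ 387.5 -301.5   30. ] 2.855292923706182
Rout [ 726.2 -307.2   30. ] [ 389.5 -324.9   30. ] 3.015671529017882
strip [ 718.  -270.9   60. ] [706.4 -70.8  60. ] -86.6773526563687
bar [468.6 -89.6  58. ] [ 475.4 -283.7   58. ] 92.0041007581983
inlay [ 479.51049605 -170.6721022    58.        ] [ 480.20724582 -200.11892967   58.        ] frontedge [569.79862637 -74.14109697  22.        ] [ 580.23015783 -290.46097033   22.        ]
430 195 [ 537.73986705 -181.58597312   23.6343143 ]
430 130 [ 677.92889378 -184.99010691   11.14555297]
436 224 [ 475.45525679 -183.75212186   62.20804119]
370 150 [627.73985315 -55.23778156  29.16605614]
395 205 [ 515.5048975  -109.62398391   20.09009088]
```

The crop shows the right box, black with two pink flowers. Its sides measure 70 x 49 mm, its centre is (532,232) and its long axis is at about 24°. The pad centre is (530,-182) and the runway yaw is about 2.9°. These agree with the given sizes, so I'm moving above the box.

arm_command(motion="0.75 -0.85 -0.2 0 0 0.32 0;0.75 -0.85 -0.2 0 0 0.32 0;0.75 -0.85 -0.2 0 0 0.32 0;0.75 -0.85 -0.2 0 0 0.32 0;0.75 -0.85 -0.2 0 0 0.32 0;0.75 -0.85 -0.2 0 0 0.32 0;0.75 -0.85 -0.2 0 0 0.32 0;0.75 -0.85 -0.2 0 0 0.32 0;0.75 -0.85 -0.2 0 0 0.32 0;0.75 -0.85 -0.2 0 0 0.32 0")

```text
clock: 0.93
position: [347.8, 441.9, 172.2]
tool_rot: [[-0.995, -0.098, -0.0], [-0.098, 0.995, -0.001], [0.0, -0.0, -1.0]]
contact_force: [1.3, 0.9, 0.1]
gripper_width: 1.003
grasp_force: 0.0
```

arm_command(motion="0.75 -0.85 -0.2 0 0 0.32 0;0.75 -0.85 -0.2 0 0 0.32 0;0.75 -0.85 -0.2 0 0 0.32 0;0.75 -0.85 -0.2 0 0 0.32 0;0.75 -0.85 -0.2 0 0 0.32 0;0.75 -0.85 -0.2 0 0 0.32 0;0.75 -0.85 -0.2 0 0 0.32 0;0.75 -0.85 -0.2 0 0 0.32 0;0.5 -0.4 -0.2 0 0 0.2 0;0 0 0 0 0 0 0")

```text
clock: 1.77
position: [512.0, 258.9, 126.5]
tool_rot: [[-0.929, -0.371, -0.0], [-0.371, 0.929, -0.003], [0.001, -0.002, -1.0]]
contact_force: [-0.1, 1.2, 0.5]
gripper_width: 1.0
grasp_force: 0.0
```

```bash
cat > st.py <<'E'
from h import *
s=readout.read_state();R=s["tool_rot"];print(s["clock"],np.round(s["position"],1),"yang",np.degrees(np.arctan2(R[1,1],R[0,1])),"zax",np.round(R[:,2],3),"q",np.round(s["joint_pos"],2),"F",np.round(s["contact_force"],1),s["gripper_width"],s["grasp_force"])
E
python3 st.py; python3 -c "
from h import *
snap('wrist','w1')"
```

```text
1.7667 [512.  258.9 126.5] yang 111.77236174645762 zax [-0.    -0.003 -1.   ] q [-0.6   0.42  0.03  1.89 -0.02  0.83  1.39] F [-0.1  1.2  0.5] 1.0000919426942823 0.0
```

View pics/w1.png

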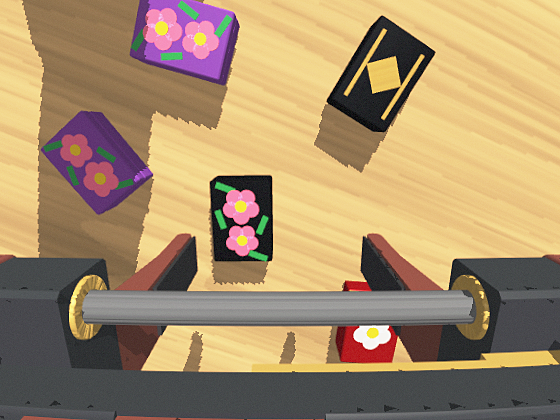

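The wrist view shows the flower box lid at about (210-272, 176-261), between the fingers. The purple, red and diamond boxes are all clear of it.

```bash
python3 - <<'E'
from h import *
d=load("w1")
B=[atz(d,u,v,32) for u,v in [(211,178),(271,176),(272,260),(214,262)]]
print(np.round(B,1),np.mean(B,0),[round(np.linalg.norm(B[i]-B[(i+1)%4])) for i in range(4)])
for a,b in [(0,3),(1,2)]:
    l=B[a]-B[b];print(np.degrees(np.arctan2(l[1],l[0])))
print(dep(d,255,220))
E
```

```text
[[508.4 200.6  32. ]
 [489.3 244.3  32. ]
 [555.4 271.2  32. ]
 [575.5 226.3  32. ]] [532.14640088 235.61406536  32.        ] [48, 71, 49, 72]
-159.0710194088259
-157.83841051349918
[527.66186925 245.4106345   32.59021539]
```

arm_command(motion="0.4 -0.5 0 0 0 0.1 0;0.4 -0.48 -0.4 0 0 0 0;0 0 -0.8 0 0 0 0;0 0 -0.9 0 0 0 0;0 0 -0.9 0 0 0 0;0 0 -0.9 0 0 0 0;0 0 -0.6 0 0 0 0;0 0 -0.3 0 0 0 0;0 0 0 0 0 0 0;0 0 0 0 0 0 0")

```text
clock: 2.65
position: [529.3, 239.8, 8.0]
tool_rot: [[-0.922, -0.386, -0.0], [-0.386, 0.922, 0.0], [0.0, 0.0, -1.0]]
contact_force: [0.1, -0.1, 0.3]
gripper_width: 0.995
grasp_force: 0.0
```

arm_command(motion="0 0 0 0 0 0 1;0 0 0 0 0 0 1;0 0 0 0 0 0 1;0 0 0 0 0 0 1;0 0 0 0 0 0 1;0 0 0 0 0 0 1;0 0 0 0 0 0 1;0 0 0 0 0 0 1;0 0 0 0 0 0 1;0 0 0 0 0 0 1")

```text
clock: 3.48
position: [530.1, 238.5, 8.0]
tool_rot: [[-0.923, -0.385, 0.001], [-0.385, 0.923, -0.0], [-0.0, -0.0, -1.0]]
contact_force: [0.5, -3.0, 5.9]
gripper_width: 0.566
grasp_force: 30.0
```

Gripped: the opening is 49.8 mm, which matches the box width. Next I lift, carry it to the pad and turn it to the runway direction.

arm_command(motion="0 0 0.6 0 0 0 1;0 0 0.9 0 0 0 1;0 -0.3 0.9 0 0 -0.2 1;0 -0.6 0.8 0 0 -0.2 1;0 -0.9 0.4 0 0 -0.2 1;0 -0.9 0 0 0 -0.2 1;0 -0.9 0 0 0 -0.2 1;0 -0.9 0 0 0 -0.2 1;0 -0.9 0 0 0 -0.2 1;0 -0.9 0 0 0 -0.2 1")

```text
clock: 4.32
position: [528.8, 80.8, 97.2]
tool_rot: [[-0.974, -0.226, -0.001], [-0.226, 0.974, 0.0], [0.001, 0.001, -1.0]]
contact_force: [-0.1, 0.0, -2.1]
gripper_width: 0.567
grasp_force: 30.0
```

arm_command(motion="0 -0.9 0 0 0 -0.2 1;0 -0.9 0 0 0 -0.2 1;0 -0.9 0 0 0 -0.2 1;0 -0.9 0 0 0 -0.2 1;0 -0.9 0 0 0 -0.2 1;0 -0.9 0 0 0 -0.2 1;0 -0.9 0 0 0 -0.2 1;0 -0.9 0 0 0 -0.2 1;0 -0.9 0 0 0 -0.1 1;0 -0.6 0 0 0 0 1")

```text
clock: 5.15
position: [528.9, -138.0, 97.1]
tool_rot: [[-0.999, -0.048, -0.001], [-0.048, 0.999, -0.0], [0.001, -0.0, -1.0]]
contact_force: [0.1, -0.1, -2.9]
gripper_width: 0.569
grasp_force: 30.0
```

arm_command(motion="0 -0.5 0 0 0 0 1;0 -0.3 0 0 0 0 1;0 -0.1 0 0 0 0 1;0 0 0 0 0 0 1;0 0 0 0 0 0 1;0 0 0 0 0 0 1;0 0 0 0 0 0 1;0 0 0 0 0 0 1;0 0 0 0 0 0 1;0 0 0 0 0 0 1")

```text
clock: 5.98
position: [529.7, -158.4, 97.7]
tool_rot: [[-0.999, -0.051, 0.0], [-0.051, 0.999, 0.0], [-0.0, 0.0, -1.0]]
contact_force: [0.5, 1.1, -1.4]
gripper_width: 0.568
grasp_force: 30.0
```

```bash
python3 st.py; python3 -c "
from h import *
snap('wrist','w2')"
```

```text
5.9833 [ 529.7 -158.4   97.7] yang 92.89916387013011 zax [ 0.  0. -1.] q [ 0.03  0.44  0.18  1.97 -0.11  0.75  1.9 ] F [ 0.5  1.1 -1.4] 0.5676007084923586 29.999700486660004
```

View pics/w2.png

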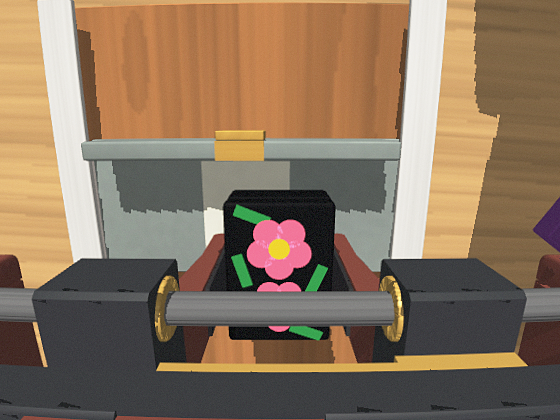

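The wrist view shows the inlay at columns 215-266, row ~135, and the pad edges at columns 202 and 289, row ~170. The box hangs upright in the grip.

```bash
python3 - <<'E'
from h import *
d=load("w2")
for n,u,v,z in [("inlayL",215,139,58),("inlayR",266,139,58),("padL",202,175,24),("padR",290,175,24),("padrearL",202,161,24),("barL",83,142,58),("barR",400,140,58),("lipL",72,139,30),("lipR",404,139,30)]: print(n,np.round(atz(d,u,v,z),1))
B=[atz(d,u,v,dep(d,280,215)[2]) for u,v in [(226,203),(334,203)]]
print(np.round(B,1),np.mean(B,0),dep(d,280,215))
E
```

```text
inlayL [ 473.9 -198.5   58. ]
inlayR [ 472.4 -167.6   58. ]
padL [ 501.7 -214.3   24. ]
padR [ 498.5 -150.4   24. ]
padrearL [ 491.6 -214.3   24. ]
barL [ 479.1 -280.9   58. ]
barR [468.5 -86.   58. ]
lipL [ 479.4 -305.7   30. ]
lipR [468.2 -72.9  30. ]
[[ 498.1 -181.6  120.9]
 [ 495.7 -134.6  120.9]] [ 496.87570505 -158.08311415  120.88440147] [ 502.29113045 -157.8015517   120.88440147]
```

arm_command(motion="0 -0.4 0 0 0 0 1;0 -0.4 0 0 0 0 1;0 -0.12 -0.3 0 0 0 1;0 0 -0.5 0 0 0 1;0 0 -0.5 0 0 0 1;0 0 -0.5 0 0 0 1;0 0 -0.4 0 0 0 1;0 0 -0.2 0 0 0 1;0 0 0 0 0 0 1;0 0 0 0 0 0 1")

```text
clock: 6.87
position: [529.6, -181.8, 37.4]
tool_rot: [[-0.999, -0.05, -0.0], [-0.05, 0.999, 0.0], [0.0, 0.0, -1.0]]
contact_force: [0.0, 0.7, -2.6]
gripper_width: 0.569
grasp_force: 30.0
```

arm_command(motion="0 0 -0.06 0 0 0 1;0 0 -0.06 0 0 0 1;0 0 -0.06 0 0 0 1;0 0 -0.02 0 0 0 1;0 0 0 0 0 0 1;0 0 0 0 0 0 1;0 0 0 0 0 0 1;0 0 0 0 0 0 1;0 0 0 0 0 0 1;0 0 0 0 0 0 1")

```text
clock: 7.7
position: [529.7, -181.6, 32.7]
tool_rot: [[-0.999, -0.05, 0.0], [-0.05, 0.999, 0.0], [-0.0, -0.0, -1.0]]
contact_force: [-0.3, -0.9, -1.6]
gripper_width: 0.569
grasp_force: 30.0
```

arm_command(motion="0 0 -0.03 0 0 0 1;0 0 -0.02 0 0 0 1;0 0 0 0 0 0 1;0 0 0 0 0 0 1;0 0 0 0 0 0 0;0 0 0 0 0 0 0;0 0 0 0 0 0 0;0 0 0 0 0 0 0;0 0 0 0 0 0 0;0 0 0 0 0 0 0")

```text
clock: 8.53
position: [529.7, -181.7, 31.4]
tool_rot: [[-0.999, -0.05, -0.0], [-0.05, 0.999, -0.0], [0.0, -0.0, -1.0]]
contact_force: [-0.2, -0.8, -0.2]
gripper_width: 0.978
grasp_force: 0.0
```

arm_command(motion="0 0 0 0 0 0 0;0 0 0 0 0 0 0;0 0 0.5 0 0 0 0;0 0 0.9 0 0 0 0;0 0 1 0 0 0 0;0 0 1 0 0 0 0;0 0 0.8 0 0 0 0;-0.5 0 0.4 0 0 0 0;-0.9 0 0 0 0 0 0.5;-0.9 0 0 0 0 0 0.5")

```text
clock: 9.37
position: [472.6, -181.8, 148.2]
tool_rot: [[-0.999, -0.051, 0.003], [-0.051, 0.999, -0.001], [-0.003, -0.001, -1.0]]
contact_force: [-0.5, 0.9, -0.6]
gripper_width: 0.888
grasp_force: 0.0
```

```bash
python3 st.py; python3 -c "
from h import *
d=snap('top','t2'); im=d['pixels'][:,:,::-1]
cv2.imwrite('pics/c2.png',cv2.resize(im[85:280,355:505],(450,585),interpolation=cv2.INTER_CUBIC))"
```

```text
9.3667 [ 472.6 -181.8  148.2] yang 92.90474688083695 zax [ 0.003 -0.001 -1.   ] q [ 0.07  0.29  0.21  2.04 -0.08  0.81  1.95] F [-0.5  0.9 -0.6] 0.8883174324197329 0.0
```

View pics/c2.png

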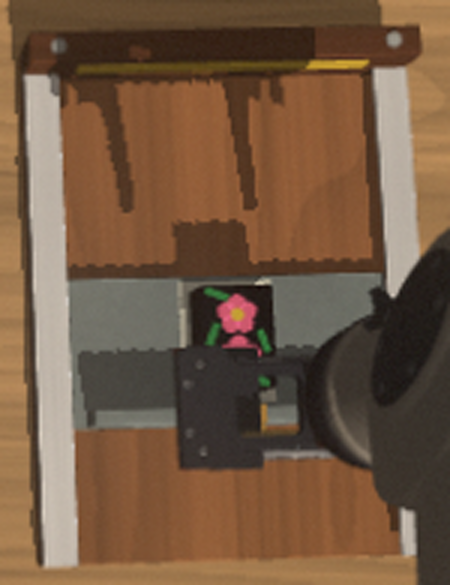

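The box sits square on the pad, lid at crop (190-272, 287-385), and is released. Next I close the fingers and go behind the brass plate. The plate's rear face should be near (466,-185), with z from 27 to 57.

arm_command(motion="-0.8 -0.1 0 0 0 0 1;-0.7 -0.1 0 0 0 0 1;0 0 -0.4 0 0 0 1;0 0 -0.8 0 0 0 1;0 0 -0.8 0 0 0 1;0 0 -0.8 0 0 0 1;0 0 -0.8 0 0 0 1;0 0 -0.6 0 0 0 1;0 0 -0.4 0 0 0 1;0 0 0 0 0 0 1")

```text
clock: 10.25
position: [434.0, -186.2, 29.8]
tool_rot: [[-0.999, -0.05, -0.003], [-0.05, 0.999, 0.001], [0.003, 0.001, -1.0]]
contact_force: [-0.0, 0.2, -0.1]
gripper_width: 0.081
grasp_force: 0.0
```

```bash
python3 st.py; python3 -c "
from h import *
d=snap('wrist','w3');print(d['hand_eye'])"
```

```text
10.25 [ 434.  -186.2   29.8] yang 92.89291716971339 zax [-0.003  0.001 -1.   ] q [ 0.14  0.45  0.17  2.18 -0.15  0.52  2.04] F [-0.   0.2 -0.1] 0.08141122122807863 0.0
[[ 7.19540553e-04 -9.70258909e-01 -2.42068445e-01  6.54653169e+01]
 [ 9.99999714e-01  7.54661207e-04 -5.23670557e-05  1.41062732e+00]
 [ 2.33489267e-04 -2.42068338e-01  9.70259174e-01 -1.61573930e+02]
 [ 0.00000000e+00  0.00000000e+00  0.00000000e+00  1.00000000e+00]]
```

View pics/w3.png

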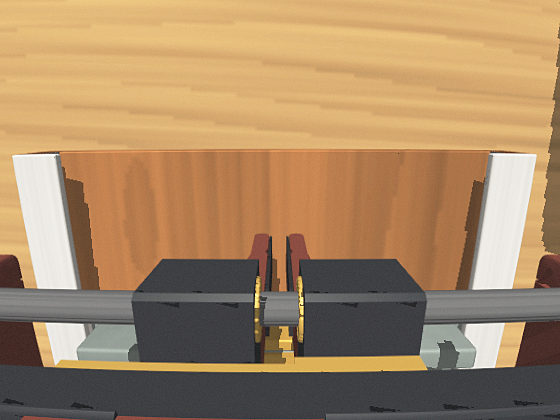

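The fingers, at column ~278, are centred on the bar, whose ends are at columns 79 and 475 (middle 277), so the push is on centre. I'll approach and push gently.

arm_command(motion="0.2 0.01 0 0 0 0 1;0.3 0.015 0 0 0 0 1;0.2 0.01 0 0 0 0 1;0.1 0.005 0 0 0 0 1;0.1 0.005 0 0 0 0 1;0.1 0.005 0 0 0 0 1;0.1 0.005 0 0 0 0 1;0.15 0.0075 0 0 0 0 1;0.15 0.0075 0 0 0 0 1;0.2 0.01 0 0 0 0 1")

```text
clock: 11.13
position: [472.5, -184.7, 31.2]
tool_rot: [[-0.999, -0.049, -0.004], [-0.049, 0.999, 0.001], [0.004, 0.001, -1.0]]
contact_force: [-5.0, 0.1, 2.3]
gripper_width: 0.008
grasp_force: 2.5
```

arm_command(motion="0.2 0.01 0 0 0 0 1;0.2 0.01 0 0 0 0 1;0.2 0.01 0 0 0 0 1;0.2 0.01 0 0 0 0 1;0.2 0.01 0 0 0 0 1;0.2 0.01 0 0 0 0 1;0.2 0.01 0 0 0 0 1;0.2 0.01 0 0 0 0 1;0.2 0.01 0 0 0 0 1;0.2 0.01 0 0 0 0 1")

```text
clock: 11.97
position: [525.1, -182.1, 31.4]
tool_rot: [[-0.999, -0.05, -0.0], [-0.05, 0.999, 0.0], [0.0, 0.0, -1.0]]
contact_force: [-1.4, -0.1, -1.6]
gripper_width: 0.007
grasp_force: 1.2
```

arm_command(motion="0.2 0.01 0 0 0 0 1;0.2 0.01 0 0 0 0 1;0.2 0.01 0 0 0 0 1;0.2 0.01 0 0 0 0 1;0.2 0.01 0 0 0 0 1;0.2 0.01 0 0 0 0 1;0.2 0.01 0 0 0 0 1;0.2 0.01 0 0 0 0 1;0.2 0.01 0 0 0 0 1;0.2 0.01 0 0 0 0 1")

```text
clock: 12.8
position: [575.1, -179.6, 31.4]
tool_rot: [[-0.999, -0.05, -0.0], [-0.05, 0.999, 0.0], [0.0, 0.0, -1.0]]
contact_force: [-3.7, 0.8, -1.7]
gripper_width: 0.004
grasp_force: 1.4
```

arm_command(motion="0.12 0.006 0 0 0 0 1;0.12 0.006 0 0 0 0 1;0.1 0.005 0 0 0 0 1;0.1 0.005 0 0 0 0 1;0.1 0.005 0 0 0 0 1;0.08 0.004 0 0 0 0 1;0.08 0.004 0 0 0 0 1;0.08 0.004 0 0 0 0 1;0.08 0.004 0 0 0 0 1;0.08 0.004 0 0 0 0 1")

```text
clock: 13.63
position: [598.2, -178.5, 31.5]
tool_rot: [[-0.999, -0.05, -0.0], [-0.05, 0.999, 0.0], [0.0, 0.0, -1.0]]
contact_force: [-6.3, 0.1, 2.2]
gripper_width: 0.006
grasp_force: 2.3
```

```bash
python3 st.py; python3 -c "
from h import *
d=snap('top','t3'); im=d['pixels'][:,:,::-1]
cv2.imwrite('pics/c3.png',cv2.resize(im[85:280,355:505],(450,585),interpolation=cv2.INTER_CUBIC))"
```

```text
13.6333 [ 598.2 -178.5   31.5] yang 92.86787317048709 zax [-0.  0. -1.] q [ 0.06  0.63  0.18  1.83 -0.16  0.7   1.95] F [-6.3  0.1  2.2] 0.006424128719687534 2.260269457474351
```

View pics/c3.png

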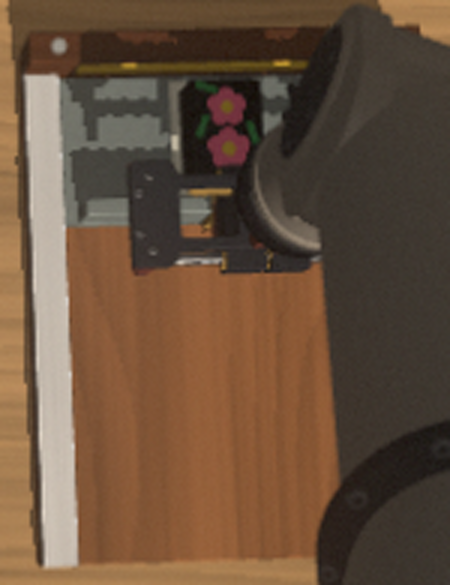

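The carriage front is at the end block (row ~75) and the box is still on the pad. I'll press on a little until the force rises.

arm_command(motion="0.06 0.003 0 0 0 0 1;0.06 0.003 0 0 0 0 1;0.06 0.003 0 0 0 0 1;0.06 0.003 0 0 0 0 1;0 0 0 0 0 0 1;0 0 0 0 0 0 1;0 0 0 0 0 0 1;0 0 0 0 0 0 1;0 0 0 0 0 0 1;0 0 0 0 0 0 1")

```text
clock: 14.52
position: [599.4, -178.7, 31.0]
tool_rot: [[-0.999, -0.049, -0.009], [-0.049, 0.999, 0.001], [0.009, 0.001, -1.0]]
contact_force: [-16.7, -0.4, 11.5]
gripper_width: 0.005
grasp_force: 8.0
```

The force rose to 17 N with the tool stalled at x = 599 (about 601 expected), so the carriage is home. I'll back off, rise and check.

arm_command(motion="-0.15 0 0 0 0 0 1;-0.3 0 0 0 0 0 1;-0.6 0 0 0 0 0 1;-0.9 0 0 0 0 0 1;-0.9 0 0.3 0 0 0 1;-0.9 0 0.8 0 0 0 1;-0.6 0 1 0 0 0 1;-0.3 0 1 0 0 0 1;0 0.5 1 0 0 0 1;0 0.9 0.8 0 0 0 1")

```text
clock: 15.35
position: [488.9, -145.3, 156.5]
tool_rot: [[-0.999, -0.046, 0.005], [-0.046, 0.999, -0.002], [-0.005, -0.002, -1.0]]
contact_force: [-0.1, -0.1, -0.0]
gripper_width: 0.007
grasp_force: 0.0
```

arm_command(motion="0 0.9 0.5 0 0 0 1;0 0.9 0 0 0 0 1;0 0.9 0 0 0 0 1;0 0.9 0 0 0 0 1;0 0.9 0 0 0 0 1;0 0.9 0 0 0 0 1;0 0.6 0 0 0 0 1;0 0.3 0 0 0 0 1;0 0 0 0 0 0 1;0 0 0 0 0 0 1")

```text
clock: 16.18
position: [488.4, 14.1, 166.7]
tool_rot: [[-0.999, -0.051, 0.001], [-0.051, 0.999, 0.0], [-0.001, -0.0, -1.0]]
contact_force: [-1.1, -0.1, -0.8]
gripper_width: 0.004
grasp_force: 0.0
```

```bash
python3 st.py; python3 -c "
from h import *
d=snap('top','t4'); im=d['pixels'][:,:,::-1]
cv2.imwrite('pics/c4.png',cv2.resize(im[85:235,355:505],(600,600),interpolation=cv2.INTER_CUBIC))"
```

```text
16.1833 [488.4  14.1 166.7] yang 92.90163103287406 zax [ 0.001  0.    -1.   ] q [-0.27  0.24  0.13  2.06 -0.04  0.85  1.51] F [-1.1 -0.1 -0.8] 0.004399535074261869 0.0
```

View pics/c4.png

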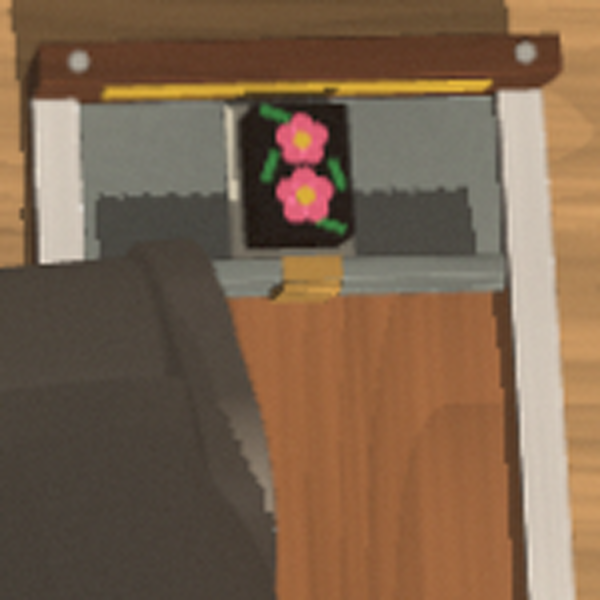

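The carriage is flush with the end block across its width, and the box is upright and square on the pad (lid 245-352, 103-247). I'll run one numeric check and then hand in.

```bash
python3 - <<'E'
from h import *
d=load("t4"); f=lambda u,v,z: atz(d,355+(u+.5)/4-.5,85+(v+.5)/4-.5,z)
b=np.mean([f(u,v,56) for u,v in [(243,104),(347,103),(354,245),(246,247)]],0)
il=(f(283,266,58)+f(343,266,58))/2
c=il+np.array([52*.9987,52*.05,0]); off=np.linalg.norm((b-c)[:2])
print("box",b,"carriage",c,off)
if off<12: print(arm.sign_off())
E
```

```text
box [ 670.46252478 -171.39213969   56.        ] carriage [ 674.93347532 -175.99678518   58.        ] 6.418111778909939
the job is handed in; nothing more can be done
None
```

The flower box is standing on the white pad, long side along the runway and let go. The carriage is home against the end block, and I handed the job in at about 16 s; my last check put the box about 6 mm from the pad's centre (20 mm allowed).

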